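Transfer the washed bushings to the build rack in the same order

TASK

Move the four bronze bushings from the perforated steel wash rack to the brown build rack, one over each pin, sitting flat. They are matched to their places, so keep their order as counted from the pull handles: the one nearest the wash rack's handle goes on the pin nearest the build rack's handle, and so on down the row. Set each one down on the board rather than dropping it, and leave all four released and standing still.

Things in the scene. Friction and masses are not known exactly. Their poses are not given: they have to be found in the camera images.
- plain_center (a point): Plain squat bushing: outside diameter 44 mm, height 30 mm, straight sides. Bronze, standing upright and loose over its wash rack pin (bore 26 mm over an 8 mm pin, so up to 6 mm off centre); round, so yaw does not matter. The point is on its axis, half-way up (15 mm above its underside).
- flanged_center (a point): Flanged bushing: a flange 52 mm in diameter and 6 mm thick at the bottom, above it a straight body 38 mm in diameter; height over all 36 mm. Grip it by the body above the flange. Bronze, standing upright and loose over its wash rack pin (bore 26 mm over an 8 mm pin, so up to 6 mm off centre); round, so yaw does not matter. The point is on its axis, half-way up (18 mm above its underside).
- collar_center (a point): Thick collar, the widest one: outside diameter 54 mm, height 28 mm, straight sides. Bronze, standing upright and loose over its wash rack pin (bore 26 mm over an 8 mm pin, so up to 6 mm off centre); round, so yaw does not matter. The point is on its axis, half-way up (14 mm above its underside).
- sleeve_center (a point): Slim tall sleeve, the tallest and narrowest: outside diameter 34 mm, height 48 mm, straight thin wall (4 mm). Bronze, standing upright and loose over its wash rack pin (bore 26 mm over an 8 mm pin, so up to 6 mm off centre); round, so yaw does not matter. The point is on its axis, half-way up (24 mm above its underside).
- pin_plain: The pin of the wash rack on which the plain bushing stands at the start: one of four alike, fixed, upright steel pins, 8 mm in diameter, round-ended, 40 mm tall. Origin at its foot on the deck's upper face, z up, y along the row towards the handle.
- pin_flanged: The pin of the wash rack on which the flanged bushing stands at the start: one of four alike, fixed, upright steel pins, 8 mm in diameter, round-ended, 40 mm tall. Origin at its foot on the deck's upper face, z up, y along the row towards the handle.
- pin_collar: The pin of the wash rack on which the collar stands at the start: one of four alike, fixed, upright steel pins, 8 mm in diameter, round-ended, 40 mm tall. Origin at its foot on the deck's upper face, z up, y along the row towards the handle.
- pin_sleeve: The pin of the wash rack on which the sleeve stands at the start: one of four alike, fixed, upright steel pins, 8 mm in diameter, round-ended, 40 mm tall. Origin at its foot on the deck's upper face, z up, y along the row towards the handle.
- wash_rack: Wash rack, fixed: bright stainless deck 268 mm long (y) and 68 mm wide (x), with small drain holes, flat top 14 mm above the bench, no rim. A black bow pull handle lies level at its +y end, reaching 168 mm from the origin, 12 mm high. Pins at y = -0.102, -0.034, +0.034, +0.102 of its own y axis, the last nearest the handle. Origin under the middle of the row, on the bench, z up. Any yaw.
- build_rack: Build rack, fixed: solid dark brown board 268 mm long (y) and 68 mm wide (x), flat top 14 mm above the bench, no rim. A black bow pull handle lies level at its +y end, reaching 168 mm out, 12 mm high. Its four steel pins, 8 mm thick, 40 mm tall, are empty at first. Pins at y = -0.102, -0.034, +0.034, +0.102 of its own y axis, the last nearest the handle. Origin under the middle of the row, on the bench, z up. Any yaw.
Things that resemble listed ones, but are neither listed nor needed, are in the scene too. Leave any blue look-alike of the part that bears sleeve_center alone.

How it is judged (in metres and radians):
At the end, for the whole second after the job is handed in: All four bushings stand upright (within 0.1 rad) on the build rack's board, underside within 4 mm of its face, each over its own pin (within 12 mm of the pin along and across the row), in the same order counted from the handle as at the start on the wash rack; all at rest and released (x of plain_center in the frame of build_rack between -0.012 and 0.012 m and z of plain_center in the frame of build_rack between 0.025 and 0.033 m and angle between each of plain_center, flanged_center, collar_center, sleeve_center's own z axis and vertical below 0.1 rad and linear speed of each of plain, flanged, collar, sleeve below 0.02 m/s and angular speed of each of plain, flanged, collar, sleeve below 0.2 rad/s and ((y of pin_plain in the frame of wash_rack between -0.122 and -0.082 m and y of plain_center in the frame of build_rack between -0.114 and -0.09 m) or (y of pin_plain in the frame of wash_rack between -0.054 and -0.014 m and y of plain_center in the frame of build_rack between -0.046 and -0.022 m) or (y of pin_plain in the frame of wash_rack between 0.014 and 0.054 m and y of plain_center in the frame of build_rack between 0.022 and 0.046 m) or (y of pin_plain in the frame of wash_rack between 0.082 and 0.122 m and y of plain_center in the frame of build_rack between 0.09 and 0.114 m)) and x of flanged_center in the frame of build_rack between -0.012 and 0.012 m and z of flanged_center in the frame of build_rack between 0.028 and 0.036 m and ((y of pin_flanged in the frame of wash_rack between -0.122 and -0.082 m and y of flanged_center in the frame of build_rack between -0.114 and -0.09 m) or (y of pin_flanged in the frame of wash_rack between -0.054 and -0.014 m and y of flanged_center in the frame of build_rack between -0.046 and -0.022 m) or (y of pin_flanged in the frame of wash_rack between 0.014 and 0.054 m and y of flanged_center in the frame of build_rack between 0.022 and 0.046 m) or (y of pin_flanged in the frame of wash_rack between 0.082 and 0.122 m and y of flanged_center in the frame of build_rack between 0.09 and 0.114 m)) and x of collar_center in the frame of build_rack between -0.012 and 0.012 m and z of collar_center in the frame of build_rack between 0.024 and 0.032 m and ((y of pin_collar in the frame of wash_rack between -0.122 and -0.082 m and y of collar_center in the frame of build_rack between -0.114 and -0.09 m) or (y of pin_collar in the frame of wash_rack between -0.054 and -0.014 m and y of collar_center in the frame of build_rack between -0.046 and -0.022 m) or (y of pin_collar in the frame of wash_rack between 0.014 and 0.054 m and y of collar_center in the frame of build_rack between 0.022 and 0.046 m) or (y of pin_collar in the frame of wash_rack between 0.082 and 0.122 m and y of collar_center in the frame of build_rack between 0.09 and 0.114 m)) and x of sleeve_center in the frame of build_rack between -0.012 and 0.012 m and z of sleeve_center in the frame of build_rack between 0.034 and 0.042 m and ((y of pin_sleeve in the frame of wash_rack between -0.122 and -0.082 m and y of sleeve_center in the frame of build_rack between -0.114 and -0.09 m) or (y of pin_sleeve in the frame of wash_rack between -0.054 and -0.014 m and y of sleeve_center in the frame of build_rack between -0.046 and -0.022 m) or (y of pin_sleeve in the frame of wash_rack between 0.014 and 0.054 m and y of sleeve_center in the frame of build_rack between 0.022 and 0.046 m) or (y of pin_sleeve in the frame of wash_rack between 0.082 and 0.122 m and y of sleeve_center in the frame of build_rack between 0.09 and 0.114 m))); the robot touches nothing.
It fails at once if the plain is dropped (falls free faster than 0.65 m/s, i.e. from over about 20 mm) (linear speed of plain above 0.65 m/s and contact force between plain and the fingers below 0.05 N).
It fails at once if the flanged is dropped (falls free faster than 0.65 m/s, i.e. from over about 20 mm) (linear speed of flanged above 0.65 m/s and contact force between flanged and the fingers below 0.05 N).
It fails at once if the collar is dropped (falls free faster than 0.65 m/s, i.e. from over about 20 mm) (linear speed of collar above 0.65 m/s and contact force between collar and the fingers below 0.05 N).
It fails at once if the sleeve is dropped (falls free faster than 0.65 m/s, i.e. from over about 20 mm) (linear speed of sleeve above 0.65 m/s and contact force between sleeve and the fingers below 0.05 N).
It also fails if it takes over 96 s, if anything falls off the work surface, if the arm or the gripper's body presses on something with over 40 N, if the wrist force passes 120 N, or if a joint passes its speed limit or range.

ROBOT

A 7-joint arm with a two-finger parallel gripper is mounted at the origin on the work surface. World frame = base frame: x ahead of the robot, y to its left, z up, the work surface at z = 0. Lengths are in mm, angles in rad, forces in N, time in s.
With the tool pointing down it reaches from about 400 to 850 mm from the base axis. Payload 4.4 kg.
Tool frame: the origin (TCP) lies on the centre line of the jaws, within the pads' length; the fingertips stand 19 mm ahead of it and the grasp point (between the pads) is the TCP; z points along the fingers, y is the line along which they close (so a half turn about z gives the same grasp; the last joint's range is limited). The gripper opens to 94 mm and grips with 3 to 60 N. Pads are 16 mm wide; open, the fingers measure 119 mm over their backs; the gripper's body (75 mm by 177 mm) begins 78 mm behind the grasp point.
Start: joints at [1.044, 0.628, 0.038, 1.517, -0.027, 0.996, -0.02], TCP at [289.061, -582.204, 224.478] pointing down, gripper open.
Joint ranges: [-3.06, 3.06], [-0.37, 2.12], [-1.25, 1.32], [0.18, 2.47], [-1.1, 4.24], [0.23, 1.98], [-2.94, 2.94]. Speed limits (rad/s): [2.57, 2.57, 3.14, 3.14, 3.14, 3.14, 3.14].

INTERFACE

Orientations are given as a 3x3 rotation matrix whose columns are the frame's x, y, z axes.
In Python, from bench import r gives the robot as it stands.
- The arm moves only by the tool move_arm, never from a script. Its argument "increments" is a list of rows, each a list of 7 numbers: the closure, from 0 (fully open) to 1 (shut), then the shift along the tool's x, y, z in m, then the turn, a rotation vector about the tool's x, y, z in degrees. A call has 1 to 20 rows; each row is the pose to reach, as a shift and turn from the pose commanded when the call began, along the tool's axes at that moment; what a row does not reach only later rows make up. A row lasts 1/12 s, in which the tool goes at most 41.7 mm and 7.16 degrees, less where a joint would pass 70% of its speed; a pose out of reach is approached as far as the arm can. A call with a gripper value outside its range is refused whole. The fingers move at their own pace and stop on an object; the grip force is fixed at half the most. Time passes only in rows, so rows that repeat a pose let the fingers close. It gives the time, the measured TCP pose, the force, the opening and the grip force at its end, in the units of the state.
- r.get_state(): the state, without advancing time (a new reading comes with each control period).
- r.grab_frame(name): name is "side" or "top" or "wrist"; returns the picture (400x640x3 uint8, red, green, blue); there is no depth.
- r.calibration(name): a dict with "vertical_fov" (degrees; the focal length in pixels is half the picture's height over the tangent of half this angle, whatever the lens; pixels are square), "cx", "cy" (the principal point, pixels), "origin" and "attitude" of the camera in the world. Camera axes: x right, y down, z forward; pixel columns grow to the right and rows downward; lengths in mm; the calibration is good to about 2 mm. The wrist camera is an equidistant fisheye: a pixel r from the principal point sees the ray r / f radians off the axis. A picture is of the moment at which its call begins: read the wrist's pose just before it. calibration takes no time and is no camera call; for the wrist camera it gives the pose at the moment of the call.
- r.close_job(): hands the job in; it is judged then, once.
The state is a dict: "clock": time; "q": joint angles; "joint_vel": joint speeds; "joint_efforts": joint torques, N m; "tcp_pos": TCP position; "orientation": TCP orientation; "ft_force": force on the tool from outside, world axes, zero at the start; "moment": the same for the moment, N m; "grip_width": opening from 0.0 (shut) to 1.0 (fully open); "grasp_force": force on a finger pad.
Only numpy, scipy, OpenCV 4.12 (cv2) and the standard library are available. Lean on these libraries where they do the work, as an engineer would, in place of code of your own. Each camera call takes 0.05 s, during which the arm holds its last target. There are 200 camera calls.

## Working session

There is one attempt and no reset: what is moved stays moved. The work goes in short steps, Python scripts to look and compute and a tool call to move; the robot and the scene stay as the last step left them, time stands still between calls to the robot, and variables do not carry over. Pictures are saved under pics/ and viewed, at most 14 in all, crops included, and the job is handed in when it is done.

Besides the shell and the picture viewer there is one more tool, called in YAML: its name, and indented under it one key for each argument. move_arm: Moves the arm, as the interface text tells. Its arguments: {"type":"object","properties":{"increments":{"type":"array"}},"required":["increments"]}

```bash
ls; mkdir -p pics
python3 - <<'E'
from bench import r
import cv2
for n in("top","side"):
    cv2.imwrite(f"pics/{n}0.png",r.grab_frame(n)[:,:,::-1]); c=r.calibration(n); print(n,c)
s=r.get_state(); print(s)
E
```

```text
pics
top {'vertical_fov': 55.05272651676552, 'cx': 316.5511381078313, 'cy': 198.32406227671484, 'origin': array([486.61865132, -34.0744843 , 832.16783127]), 'attitude': array([[ 0.00569112, -0.99839119,  0.05641492],
       [-0.99998026, -0.00553179,  0.00298003],
       [-0.00266316, -0.05643076, -0.99840296]])}
side {'vertical_fov': 56.305397490714014, 'cx': 323.9639785734535, 'cy': 200.8723926651626, 'origin': array([ 296.21443388, -539.20302055,  575.91425312]), 'attitude': array([[ 0.90459413, -0.29626869,  0.30648708],
       [-0.42606395, -0.60583594,  0.67188713],
       [-0.01337823, -0.73836825, -0.67426504]])}
{'clock': 0.1, 'q': array([ 1.0441785 ,  0.62926032,  0.03843423,  1.51823974, -0.02699284,
        0.99630409, -0.02000348]), 'joint_vel': array([ 0.00024071, -0.00152718,  0.00161528, -0.0031658 ,  0.00137512,
       -0.00026548, -0.00024613]), 'joint_efforts': array([ 3.80005629e-03, -5.50784647e+01,  1.14759944e+00, -1.87114692e+01,
       -5.21950645e-02,  1.91794324e-02,  1.26849545e-05]), 'tcp_pos': array([ 288.82569194, -581.68206755,  223.65056994]), 'orientation': array([[ 8.95684860e-01,  4.44688703e-01, -7.68122010e-04],
       [ 4.44689366e-01, -8.95683587e-01,  1.50970555e-03],
       [-1.66452757e-05, -1.69379609e-03, -9.99998565e-01]]), 'ft_force': array([-0.09350569,  0.85534993, -1.44171386]), 'moment': array([ 0.00057195,  0.06228297, -0.04878203]), 'grasp_force': 0.0, 'grip_width': 1.001837918089524}
```

View pics/top0.png

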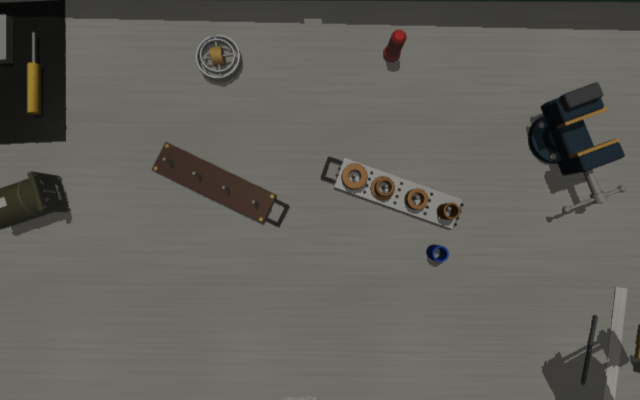

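View pics/side0.png

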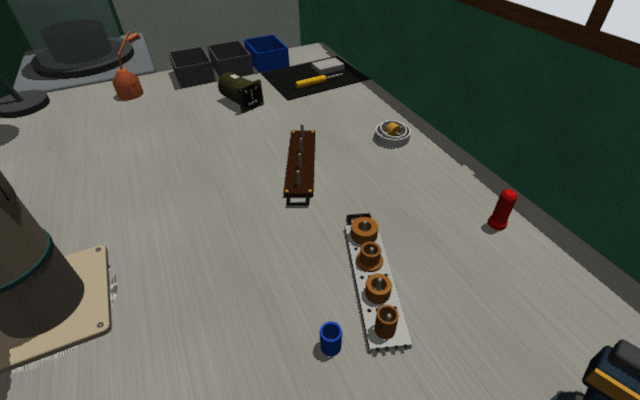

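```bash
cat > h.py <<'E'
from bench import r
import numpy as np, cv2
def f_of(c): return 200/np.tan(np.radians(c["vertical_fov"]/2))
def ray(c,uv,fish=False):
    d=(np.asarray(uv,float)-[c["cx"],c["cy"]])/f_of(c)
    if fish:
        t=np.hypot(*d); v=np.array([*(d*np.sinc(t/np.pi)**1*1.0),np.cos(t)])  # sin(t)/t*d
    else: v=np.array([*d,1.])
    return np.asarray(c["attitude"])@v
def onz(c,uv,z,fish=False):
    v=ray(c,uv,fish); o=np.asarray(c["origin"]); return o+v*(z-o[2])/v[2]
def proj(c,p,fish=False):
    v=np.asarray(c["attitude"]).T@(np.asarray(p,float)-c["origin"])
    if fish:
        n=np.hypot(v[0],v[1]); t=np.arctan2(n,v[2]); d=v[:2]/max(n,1e-9)*t
    else: d=v[:2]/v[2]
    return d*f_of(c)+[c["cx"],c["cy"]]
E
python3 - <<'E'
from h import *
im=cv2.imread("pics/top0.png"); c=r.calibration("top")
hsv=cv2.cvtColor(im,cv2.COLOR_BGR2HSV)
for p in [(220,170),(205,190),(180,160),(354,168),(345,177),(400,203)]: print(p,hsv[p[1],p[0]])
cv2.imwrite("pics/crop0.png",cv2.resize(im[130:270,140:470],None,fx=2.42,fy=2.42,interpolation=cv2.INTER_CUBIC))
E
```

```text
(220, 170) [12 93 63]
(205, 190) [ 11 100  61]
(180, 160) [12 95 59]
(354, 168) [ 15 135 119]
(345, 177) [ 15 133 127]
(400, 203) [ 25  11 135]
```

View pics/crop0.png

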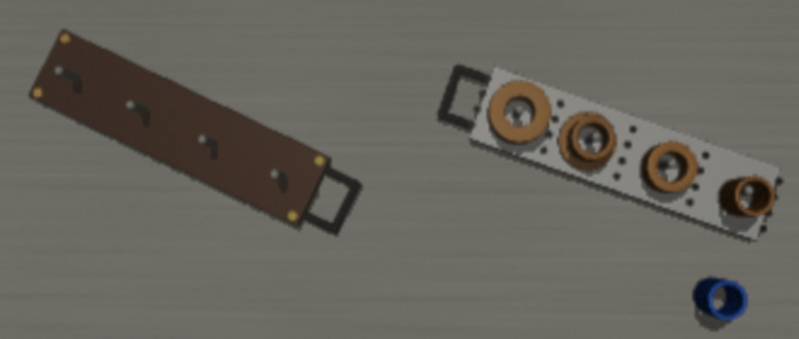

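The top view shows the wash rack at right with its handle to the upper left. Counted from that handle, in top-image pixels: collar (354,177), flanged (383,188), plain (417,199), sleeve (449,211). The blue look-alike cup at (437,254) stays put. The build rack's handle is at (278,212).

Run:
```python
from h import *
im=cv2.imread("pics/top0.png"); c=r.calibration("top")
hsv=cv2.cvtColor(im,cv2.COLOR_BGR2HSV)
H,S,V=[hsv[:,:,i].astype(int) for i in range(3)]
roi=np.zeros(H.shape,bool); roi[135:235,145:300]=1
m=((S>60)&(V<150)&roi).astype(np.uint8); m=cv2.morphologyEx(m,cv2.MORPH_CLOSE,np.ones((5,5)))
cs=max(cv2.findContours(m,0,2)[0],key=cv2.contourArea)
box=cv2.boxPoints(cv2.minAreaRect(cs))
P=np.array([onz(c,b,14)[:2] for b in box]);print("corners px",box.round(1).tolist(),"\n",P.round(1).tolist(),"sides",[round(np.linalg.norm(P[i]-P[i-1]),1) for i in range(4)])
o=P.mean(0); hd=onz(c,(278,212),12)[:2]
e=[(P[i]-P[i-1]) for i in range(4)]; e=max(e,key=np.linalg.norm); e/=np.linalg.norm(e)
if e@(hd-o)<0:e=-e
print("build o",o,"ydir",e,"yaw",np.degrees(np.arctan2(-e[0],e[1])))
for y in(.102,.034,-.034,-.102): print(y,(o+e*y*1000).round(1),"foot px",proj(c,[*(o+e*y*1000),14]).round(1),"tip px",proj(c,[*(o+e*y*1000),54]).round(1))
roi[:]=0; roi[155:230,335:470]=1
pr={"collar":(354,177,28,54),"flanged":(384,188,36,38),"plain":(417,199,30,44),"sleeve":(450,211,48,34)}
for n,(u,v,h,D) in pr.items():
    r0=np.zeros(H.shape,np.uint8); cv2.circle(r0,(u,v),17,1,-1)
    for name,m in(("bright",((S>80)&(V>100)&(r0>0))),("all",((S>80)&(r0>0)))):
        m=m.astype(np.uint8)
        k=max(cv2.findContours(m,0,2)[0],key=cv2.contourArea)
        (a,b),rad=cv2.minEnclosingCircle(k)
        p=onz(c,(a,b),14+h); q=onz(c,(a+rad,b),14+h)
        print(n,name,(round(a,1),round(b,1)),"xy",p[:2].round(1),"D",round(2*np.linalg.norm(p-q),1),"exp",D)
```

```text
corners px [[151.39999389648438, 169.3000030517578], [164.89999389648438, 141.1999969482422], [276.20001220703125, 195.0], [262.6000061035156, 223.10000610351562]] 
 [[593.2, 323.4], [654.3, 295.9], [539.6, 54.7], [479.5, 82.8]] sides [np.float64(266.1), np.float64(67.0), np.float64(267.2), np.float64(66.4)]
build o [566.64144662 189.20916173] ydir [-0.4293696  -0.90312886] yaw 154.57243980729072
0.102 [522.8  97.1] foot px [256.2 202.7] tip px [253.1 201.8]
0.034 [552.  158.5] foot px [227.7 188.9] tip px [223.1 187.3]
-0.034 [581.2 219.9] foot px [199.4 175.1] tip px [193.4 172.9]
-0.102 [610.4 281.3] foot px [171.1 161.5] tip px [163.7 158.5]
collar bright (354.4, 175.3) xy [ 579.3 -109.8] D 52.4 exp 54
collar all (354.2, 176.0) xy [ 578.  -109.3] D 53.7 exp 54
flanged bright (382.4, 187.4) xy [ 554.  -166.2] D 47.8 exp 38
flanged all (382.3, 187.7) xy [ 553.2 -166. ] D 48.3 exp 38
plain bright (417.7, 198.1) xy [ 532.9 -239.7] D 41.9 exp 44
plain all (416.5, 199.5) xy [ 529.8 -237.1] D 47.5 exp 44
sleeve bright (458.5, 213.5) xy [ 501.3 -316.4] D 2.8 exp 34
sleeve all (448.8, 211.0) xy [ 506.2 -297. ] D 44.9 exp 34
```

```bash
cat >> h.py <<'E'
from scipy.spatial.transform import Rotation as Ro
def goal(x,y,z,rowdeg):
    """tool shift (m) and turn (deg) from now to pointing down, tool x along rowdeg"""
    s=r.get_state(); R=s["orientation"]; a=np.radians(rowdeg)
    X=np.array([np.cos(a),np.sin(a),0]); Z=np.array([0,0,-1.]); T=np.c_[X,np.cross(Z,X),Z]
    d=R.T@(np.array([x,y,z])-s["tcp_pos"])/1000
    return d.round(4).tolist(),np.degrees(Ro.from_matrix(R.T@T).as_rotvec()).round(2).tolist()
E
python3 - <<'E'
from h import *
print(goal(544,-206,230,70)); c=r.calibration("wrist");s=r.get_state(); print(c, s["orientation"].T@(c["origin"]-s["tcp_pos"]), s["orientation"].T@c["attitude"])
E
```

```text
([0.3956, -0.223, -0.006], [-0.09, -0.04, -43.6])
{'vertical_fov': 65.70646984690485, 'cx': 320.74793884582414, 'cy': 197.05451364288317, 'origin': array([ 349.12840811, -551.8045161 ,  384.4097739 ]), 'attitude': array([[ 0.4445723 , -0.87109338, -0.20869066],
       [-0.89573861, -0.43306322, -0.10054151],
       [-0.00279521,  0.23163025, -0.97279988]])} [  67.29578339   -0.21718916 -160.76018687] [[-1.28704906e-04 -9.72807614e-01 -2.31614613e-01]
 [ 9.99999385e-01  1.29898938e-04 -1.10127551e-03]
 [ 1.10141570e-03 -2.31614612e-01  9.72806999e-01]]
```

move_arm:
  increments:
    - [0,0.396,-0.223,0,0,0,-43.6]
    - [0,0.396,-0.223,0,0,0,-43.6]
    - [0,0.396,-0.223,0,0,0,-43.6]
    - [0,0.396,-0.223,0,0,0,-43.6]
    - [0,0.396,-0.223,0,0,0,-43.6]
    - [0,0.396,-0.223,0,0,0,-43.6]
    - [0,0.396,-0.223,0,0,0,-43.6]
    - [0,0.396,-0.223,0,0,0,-43.6]
    - [0,0.396,-0.223,0,0,0,-43.6]
    - [0,0.396,-0.223,0,0,0,-43.6]
    - [0,0.396,-0.223,0,0,0,-43.6]
    - [0,0.396,-0.223,0,0,0,-43.6]
    - [0,0.396,-0.223,0,0,0,-43.6]
    - [0,0.396,-0.223,0,0,0,-43.6]
    - [0,0.396,-0.223,0,0,0,-43.6]
    - [0,0.396,-0.223,0,0,0,-43.6]
    - [0,0.396,-0.223,0,0,0,-43.6]
    - [0,0.396,-0.223,0,0,0,-43.6]

```text
clock: 1.6
tcp_pos: [544.1, -207.4, 224.5]
orientation: [[0.344, 0.939, -0.0], [0.939, -0.344, -0.0], [-0.0, 0.0, -1.0]]
ft_force: [-1.1, -0.6, -0.2]
grip_width: 0.998
grasp_force: 0.0
```

Run:
```python
from h import *
import json
c=r.calibration("wrist");s=r.get_state(); im=r.grab_frame("wrist")[:,:,::-1]; cv2.imwrite("pics/w1.png",im)
json.dump({k:np.asarray(v).tolist() for k,v in c.items()},open("w1.json","w"))
print(s["tcp_pos"],s["orientation"].round(3).tolist(),s["q"].round(2))
for n,p in dict(collar=(579,-110,42),flanged=(554,-171,50),plain=(532,-239,44),sleeve=(506,-300,62)).items(): print(n,proj(c,p,True).round(0))
```

```text
[ 544.1169061  -207.44507692  224.52874052] [[0.344, 0.939, -0.0], [0.939, -0.344, -0.0], [-0.0, 0.0, -1.0]] [ 0.44  0.53 -0.18  1.71  0.12  0.91 -0.15]
collar [320.  92.]
flanged [318. 152.]
plain [320. 214.]
sleeve [317. 273.]
```

View pics/w1.png

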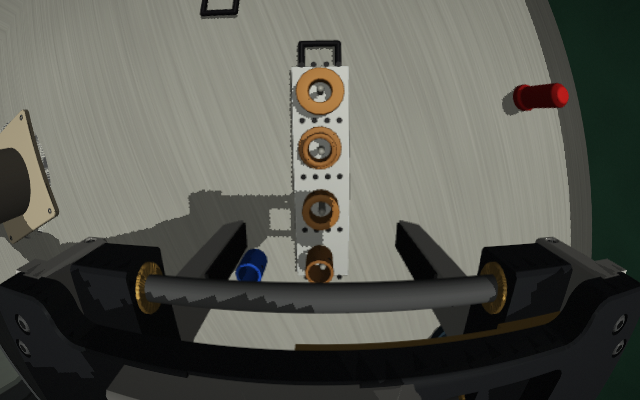

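Run:
```python
from h import *
import json
c={k:np.array(v) for k,v in json.load(open("w1.json")).items()}
im=cv2.imread("pics/w1.png"); hsv=cv2.cvtColor(im,cv2.COLOR_BGR2HSV)
m=cv2.inRange(hsv,(5,90,40),(25,255,255))
for n,(u,v,h,D) in {"collar":(320,91,28,54),"flanged":(319,148,36,38),"plain":(321,210,30,44),"sleeve":(319,266,48,34)}.items():
    r0=np.zeros(m.shape,np.uint8); cv2.circle(r0,(u,v),27,255,-1)
    k=max(cv2.findContours(m&r0,0,2)[0],key=cv2.contourArea); print(n,cv2.boundingRect(k), onz(c,(u,v),14+h,True)[:2].round(1))
im2=cv2.resize(im[60:300,270:370],None,fx=2.5,fy=2.5,interpolation=cv2.INTER_CUBIC)
cv2.imwrite("pics/w1c.png",im2)
```

```text
collar (296, 68, 48, 47) [ 579.4 -108.6]
flanged (298, 127, 43, 42) [ 556.8 -167.1]
plain (302, 191, 38, 40) [ 534.3 -234.7]
sleeve (305, 245, 29, 38) [ 510.8 -292.3]
```

View pics/w1c.png

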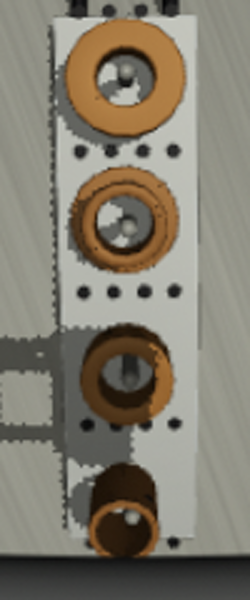

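The wrist view agrees with the top view to within about 3 mm: collar (320,90), flanged (319,149), plain (321,212), sleeve (319,271). I'll grasp the collar first.

move_arm:
  increments:
    - [0,0.04,0,0.01,0,0,0]
    - [0,0.08,0,0.03,0,0,0]
    - [0,0.104,-0.001,0.05,0,0,0]
    - [0,0.104,-0.001,0.08,0,0,0]
    - [0,0.104,-0.001,0.11,0,0,0]
    - [0,0.104,-0.001,0.135,0,0,0]
    - [0,0.104,-0.001,0.155,0,0,0]
    - [0,0.104,-0.001,0.17,0,0,0]
    - [0,0.104,-0.001,0.18,0,0,0]
    - [0,0.104,-0.001,0.186,0,0,0]
    - [0,0.104,-0.001,0.187,0,0,0]
    - [0,0.104,-0.001,0.187,0,0,0]

```text
clock: 2.65
tcp_pos: [579.6, -108.5, 37.8]
orientation: [[0.342, 0.94, 0.001], [0.94, -0.342, -0.0], [0.0, 0.001, -1.0]]
ft_force: [0.8, 0.0, 1.0]
grip_width: 1.002
grasp_force: 0.0
```

Run:
```python
from h import *
c=r.calibration("wrist");s=r.get_state(); im=r.grab_frame("wrist")[:,:,::-1]; cv2.imwrite("pics/w2.png",im)
print(s["tcp_pos"],s["ft_force"],proj(c,s["tcp_pos"]+[0,0,5.],True))
```

```text
[ 579.5516798  -108.4650876    37.77943846] [0.77835906 0.00471566 0.99001955] [320.57559991 251.27246594]
```

View pics/w2.png

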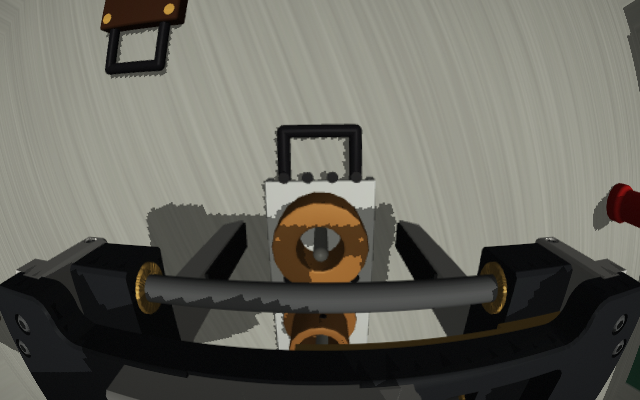

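Collar sits between the jaws, its top face centred near (321,244), roughly 4 mm ahead of the TCP. I'll nudge forward and close.

move_arm:
  increments:
    - [0,0.004,0,0.001,0,0,0]
    - [0,0.004,0,0.001,0,0,0]
    - [1,0.004,0,0.001,0,0,0]
    - [1,0.004,0,0.001,0,0,0]
    - [1,0.004,0,0.001,0,0,0]
    - [1,0.004,0,0.001,0,0,0]
    - [1,0.004,0,0.001,0,0,0]
    - [1,0.004,0,0.001,0,0,0]
    - [1,0.004,0,0.001,0,0,0]
    - [1,0.004,0,0.001,0,0,0]

```text
clock: 3.53
tcp_pos: [580.6, -104.6, 36.5]
orientation: [[0.342, 0.94, 0.0], [0.94, -0.342, -0.0], [-0.0, 0.0, -1.0]]
ft_force: [0.2, -0.3, -0.0]
grip_width: 0.559
grasp_force: 29.7
```

move_arm:
  increments:
    - [1,0,0,-0.005,0,0,0]
    - [1,0,0,-0.015,0,0,0]
    - [1,0,0,-0.03,0,0,0]
    - [1,0,0,-0.05,0,0,0]
    - [1,0,0,-0.07,0,0,0]
    - [1,0,0,-0.085,0,0,0]
    - [1,0,0,-0.09,0,0,0]
    - [1,0,0,-0.09,0,0,0]

```text
clock: 4.2
tcp_pos: [581.3, -104.7, 128.1]
orientation: [[0.342, 0.94, 0.003], [0.94, -0.342, -0.0], [0.001, 0.003, -1.0]]
ft_force: [-0.0, -0.0, -5.1]
grip_width: 0.566
grasp_force: 29.7
```

Run:
```python
from h import *
s=r.get_state(); print(s["tcp_pos"],s["grip_width"],s["grasp_force"],s["ft_force"])
print(goal(522.8,97.1,125,64.6))
im=r.grab_frame("wrist")[:,:,::-1]; cv2.imwrite("pics/w3.png",im[120:300,180:460])
```

```text
[ 581.34003466 -104.68525436  128.05675061] 0.5658613485124688 29.708511801436543 [-4.15438400e-03 -4.09094657e-02 -5.09266222e+00]
([0.1696, -0.124, 0.0028], [0.15, -0.04, 5.39])
```

View pics/w3.png

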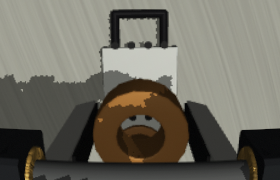

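Collar is held level. Carry it over the build rack's handle-end pin and check from there.

move_arm:
  increments:
    - [1,0.02,-0.015,0,0,0,1]
    - [1,0.05,-0.036,0,0,0,3]
    - [1,0.08,-0.058,0,0,0,5.4]
    - [1,0.11,-0.08,0,0,0,5.4]
    - [1,0.135,-0.099,0,0,0,5.4]
    - [1,0.155,-0.113,0,0,0,5.4]
    - [1,0.166,-0.121,0,0,0,5.4]
    - [1,0.17,-0.124,0,0,0,5.4]
    - [1,0.17,-0.124,0,0,0,5.4]
    - [1,0.17,-0.124,0,0,0,5.4]

```text
clock: 5.08
tcp_pos: [522.0, 96.4, 125.8]
orientation: [[0.43, 0.903, -0.001], [0.903, -0.43, -0.001], [-0.002, -0.0, -1.0]]
ft_force: [0.3, -0.6, -4.2]
grip_width: 0.564
grasp_force: 29.7
```

Run:
```python
from h import *
import json
c=r.calibration("wrist");s=r.get_state(); im=r.grab_frame("wrist")[:,:,::-1]; cv2.imwrite("pics/w4.png",im)
json.dump({k:np.asarray(v).tolist() for k,v in c.items()},open("w4.json","w"))
print(s["tcp_pos"],s["orientation"].round(3).tolist())
o=np.array([566.64,189.21]);e=np.array([-.42937,-.90313])
for y in(102,34,-34,-102): print(y,proj(c,[*(o+e*y),14],True).round(0),proj(c,[*(o+e*y),54],True).round(0))
```

```text
[522.01574555  96.35058375 125.84042052] [[0.43, 0.903, -0.001], [0.903, -0.43, -0.001], [-0.002, -0.0, -1.0]]
102 [321. 199.] [321. 211.]
34 [321. 123.] [321. 122.]
-34 [321.  47.] [321.  34.]
-102 [321. -20.] [321. -41.]
```

View pics/w4.png

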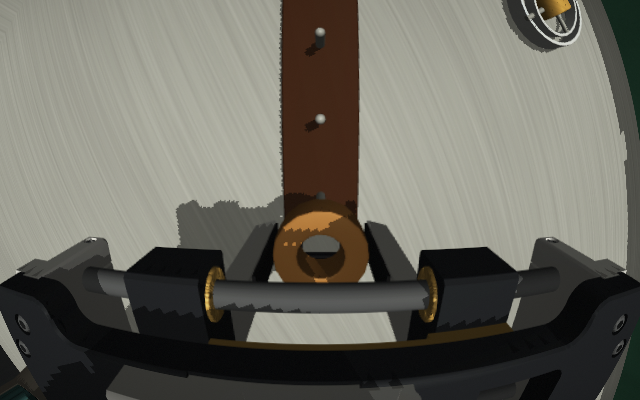

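Pin tips show at (320,118) and (320,31), about 3 px beyond the prediction, so the pins lie roughly 3 mm further along tool x. I'll correct and set the collar down.

move_arm:
  increments:
    - [1,0.003,0,0.01,0,0,0]
    - [1,0.003,0,0.03,0,0,0]
    - [1,0.003,0,0.05,0,0,0]
    - [1,0.003,0,0.065,0,0,0]
    - [1,0.003,0,0.075,0,0,0]
    - [1,0.003,0,0.081,0,0,0]
    - [1,0.003,0,0.085,0,0,0]
    - [1,0.003,0,0.087,0,0,0]
    - [1,0.003,0,0.088,0,0,0]
    - [1,0.003,0,0.088,0,0,0]
    - [1,0.003,0,0.088,0,0,0]

```text
clock: 6.05
tcp_pos: [524.0, 100.5, 39.1]
orientation: [[0.429, 0.903, 0.001], [0.903, -0.429, 0.0], [0.001, 0.001, -1.0]]
ft_force: [0.2, 0.3, -5.1]
grip_width: 0.564
grasp_force: 29.7
```

move_arm:
  increments:
    - [1,0,0,0.001,0,0,0]
    - [1,0,0,0.002,0,0,0]
    - [1,0,0,0.0025,0,0,0]
    - [1,0,0,0.0025,0,0,0]
    - [1,0,0,0.0025,0,0,0]

```text
clock: 6.47
tcp_pos: [523.8, 100.4, 36.4]
orientation: [[0.429, 0.903, 0.001], [0.903, -0.429, 0.0], [0.0, 0.001, -1.0]]
ft_force: [-1.1, 0.5, 0.2]
grip_width: 0.564
grasp_force: 29.7
```

move_arm:
  increments:
    - [0,0,0,0,0,0,0]
    - [0,0,0,0,0,0,0]
    - [0,0,0,0,0,0,0]
    - [0,0,0,0,0,0,0]
    - [0,0,0,0,0,0,0]
    - [0,0,0,0,0,0,0]
    - [0,0,0,-0.01,0,0,0]
    - [0,0,0,-0.03,0,0,0]
    - [0,0,0,-0.06,0,0,0]
    - [0,0,0,-0.09,0,0,0]
    - [0,0,0,-0.12,0,0,0]
    - [0,0,0,-0.12,0,0,0]
    - [0,0,0,-0.12,0,0,0]

```text
clock: 7.55
tcp_pos: [524.8, 100.5, 158.2]
orientation: [[0.429, 0.903, 0.004], [0.903, -0.429, 0.001], [0.003, 0.004, -1.0]]
ft_force: [-0.4, 0.2, -0.2]
grip_width: 0.999
grasp_force: 0.0
```

Run:
```python
from h import *
s=r.get_state(); print(s["tcp_pos"],s["grip_width"])
print(goal(555.5,-169,150,70))
im=r.grab_frame("wrist")[:,:,::-1]; im2=r.grab_frame("side")[:,:,::-1]
cv2.imwrite("pics/w5.png",np.vstack([im[100:300,180:460],cv2.resize(im2[110:290,230:430],(280,252))]))
```

```text
[524.75526649 100.54564946 158.24452612] 0.9994637163185056
([-0.2303, 0.1434, 0.0081], [0.21, -0.15, -5.41])
```

View pics/w5.png

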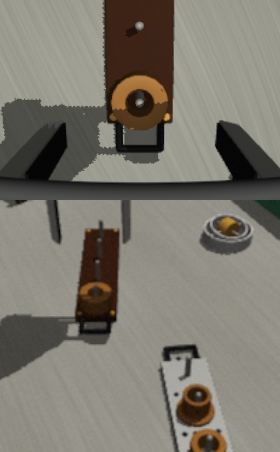

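The collar stands flat over its pin: the bore is centred on the tip. Next is the flanged bushing.

move_arm:
  increments:
    - [0,-0.03,0.018,0,0,0,-1]
    - [0,-0.06,0.037,0,0,0,-3]
    - [0,-0.095,0.06,0,0,0,-5.4]
    - [0,-0.13,0.081,0,0,0,-5.4]
    - [0,-0.165,0.103,0,0,0,-5.4]
    - [0,-0.195,0.122,0,0,0,-5.4]
    - [0,-0.217,0.137,0,0,0,-5.4]
    - [0,-0.228,0.143,0,0,0,-5.4]
    - [0,-0.228,0.143,0.01,0,0,-5.4]
    - [0,-0.228,0.143,0.035,0,0,-5.4]
    - [0,-0.228,0.143,0.06,0,0,-5.4]
    - [0,-0.228,0.143,0.08,0,0,-5.4]
    - [0,-0.228,0.143,0.095,0,0,-5.4]
    - [0,-0.228,0.143,0.105,0,0,-5.4]
    - [0,-0.228,0.143,0.111,0,0,-5.4]
    - [0,-0.228,0.143,0.113,0,0,-5.4]
    - [0,-0.228,0.143,0.113,0,0,-5.4]
    - [0,-0.228,0.143,0.113,0,0,-5.4]

```text
clock: 9.15
tcp_pos: [555.4, -166.6, 43.6]
orientation: [[0.342, 0.94, 0.001], [0.94, -0.342, -0.0], [0.0, 0.001, -1.0]]
ft_force: [-0.6, 0.4, 0.2]
grip_width: 0.999
grasp_force: 0.0
```

```bash
cat >> h.py <<'E'
def check(D,zs,rowdeg,name=None):
    """row of the bushing's far (+x) silhouette in the wrist view -> centre's offset along tool x from TCP; column of its middle"""
    c=r.calibration("wrist");s=r.get_state(); im=r.grab_frame("wrist")[:,:,::-1].copy()
    if name: cv2.imwrite(name,im)
    hsv=cv2.cvtColor(im,cv2.COLOR_BGR2HSV); m=cv2.inRange(hsv,(5,90,30),(25,255,255)); m[:, :250]=0; m[:,390:]=0; m[285:]=0
    n,lab,st,ce=cv2.connectedComponentsWithStats(m)
    a=np.radians(rowdeg); X=np.array([np.cos(a),np.sin(a),0]); t=s["tcp_pos"]
    def top(off): return min(proj(c,[*(t+X*(off+D/2))[:2],z],True)[1] for z in zs)
    f0,f5=top(0),top(5)
    for i in range(1,n):
        if st[i,4]>150: print("blob",st[i].tolist(),"mid col",round(st[i,0]+st[i,2]/2,1),"offset x mm",round((st[i,1]-f0)/(f5-f0)*5,1))
    print(t.round(1),s["grip_width"].round(3),s["ft_force"].round(1)); return im
E
python3 -c "
from h import *
check(52,(14,20),70,'pics/w6.png')"
```

```text
blob [284, 197, 80, 87, 4492] mid col 324.0 offset x mm -3.8Traceback (most recent call last):
  File "<string>", line 3, in <module>
    check(52,(14,20),70,'pics/w6.png')
    ~~~~~^^^^^^^^^^^^^^^^^^^^^^^^^^^^^
  File "h.py", line 36, in check
    print(t.round(1),s["grip_width"].round(3),s["ft_force"].round(1)); return im
                     ^^^^^^^^^^^^^^^^^^^^^
AttributeError: 'float' object has no attribute 'round'
```

move_arm:
  increments:
    - [0,-0.003,0.001,0,0,0,0]
    - [0,-0.003,0.001,0,0,0,0]
    - [1,-0.003,0.001,0,0,0,0]
    - [1,-0.003,0.001,0,0,0,0]
    - [1,-0.003,0.001,0,0,0,0]
    - [1,-0.003,0.001,0,0,0,0]
    - [1,-0.003,0.001,0,0,0,0]
    - [1,-0.003,0.001,0,0,0,0]
    - [1,-0.003,0.001,0,0,0,0]
    - [1,-0.003,0.001,0,0,0,0]
    - [1,-0.003,0.001,0,0,0,0]
    - [1,-0.003,0.001,0,0,0,0]
    - [1,-0.003,0.001,-0.005,0,0,0]
    - [1,-0.003,0.001,-0.015,0,0,0]
    - [1,-0.003,0.001,-0.03,0,0,0]
    - [1,-0.003,0.001,-0.05,0,0,0]
    - [1,-0.003,0.001,-0.07,0,0,0]
    - [1,-0.003,0.001,-0.085,0,0,0]
    - [1,-0.003,0.001,-0.09,0,0,0]
    - [1,-0.003,0.001,-0.09,0,0,0]

```text
clock: 10.87
tcp_pos: [555.7, -170.4, 134.8]
orientation: [[0.342, 0.94, 0.003], [0.94, -0.342, -0.001], [0.0, 0.003, -1.0]]
ft_force: [-0.3, 1.1, -3.1]
grip_width: 0.388
grasp_force: 30.0
```

Run:
```python
from h import *
s=r.get_state(); print(s["tcp_pos"],s["grip_width"],s["grasp_force"],s["ft_force"])
print(goal(553.1,160.8,130,64.6))
```

```text
[ 555.65728318 -170.4183793   134.77744645] 0.3876643799699419 29.998836535960436 [-0.27760315  1.09923641 -3.05565372]
([0.3104, -0.1157, 0.0045], [0.18, -0.02, 5.39])
```

move_arm:
  increments:
    - [1,0.03,-0.011,0,0,0,1]
    - [1,0.06,-0.022,0,0,0,3]
    - [1,0.095,-0.035,0,0,0,5.4]
    - [1,0.13,-0.048,0,0,0,5.4]
    - [1,0.165,-0.061,0,0,0,5.4]
    - [1,0.2,-0.075,0,0,0,5.4]
    - [1,0.235,-0.088,0,0,0,5.4]
    - [1,0.265,-0.099,0,0,0,5.4]
    - [1,0.29,-0.108,0,0,0,5.4]
    - [1,0.304,-0.113,0,0,0,5.4]
    - [1,0.31,-0.116,0,0,0,5.4]
    - [1,0.31,-0.116,0,0,0,5.4]
    - [1,0.31,-0.116,0,0,0,5.4]

```text
clock: 11.95
tcp_pos: [551.3, 159.4, 132.3]
orientation: [[0.429, 0.903, -0.001], [0.903, -0.429, -0.002], [-0.002, -0.001, -1.0]]
ft_force: [-0.1, -1.0, -2.7]
grip_width: 0.396
grasp_force: 30.0
```

```bash
sed -i 's/s\["grip_width"\].round(3)/round(s["grip_width"],3)/' h.py
python3 - <<'E'
from h import *
s=r.get_state(); g=s["tcp_pos"][2]-43.5
print(goal(553.1,160.8,44,64.6))
im=check(52,(14+g,20+g),64.6)
c=r.calibration("wrist")
o=np.array([566.64,189.21])+[1.1,2.3];e=np.array([-.42937,-.90313])
for y in(34,-34,-102): print(y,proj(c,[*(o+e*y),14],True).round(0),proj(c,[*(o+e*y),54],True).round(0))
cv2.imwrite("pics/w6.png",im[0:300,180:460])
E
```

```text
([0.0022, 0.0011, 0.0883], [-0.04, 0.12, -0.03])
blob [282, 16, 78, 268, 18873] mid col 321.0 offset x mm 112.0
[551.3 159.4 132.3] 0.396 [-0.1 -1.  -2.7]
34 [321. 195.] [321. 206.]
-34 [321. 121.] [321. 120.]
-102 [321.  47.] [321.  35.]
```

View pics/w6.png

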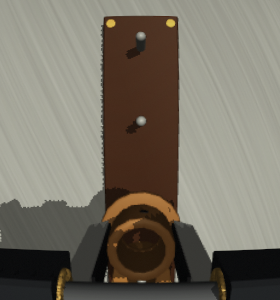

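Flanged bushing is held level; the remaining pin tips at (321,120) and (321,36) match the corrected prediction. Lowering.

move_arm:
  increments:
    - [1,0.002,0.001,0.01,0,0,0]
    - [1,0.002,0.001,0.03,0,0,0]
    - [1,0.002,0.001,0.05,0,0,0]
    - [1,0.002,0.001,0.065,0,0,0]
    - [1,0.002,0.001,0.075,0,0,0]
    - [1,0.002,0.001,0.081,0,0,0]
    - [1,0.002,0.001,0.085,0,0,0]
    - [1,0.002,0.001,0.087,0,0,0]
    - [1,0.002,0.001,0.088,0,0,0]
    - [1,0.002,0.001,0.088,0,0,0]
    - [1,0.002,0.001,0.088,0,0,0]

```text
clock: 12.92
tcp_pos: [554.1, 162.4, 45.6]
orientation: [[0.429, 0.903, 0.001], [0.903, -0.429, 0.0], [0.001, 0.001, -1.0]]
ft_force: [0.5, 0.3, -2.8]
grip_width: 0.393
grasp_force: 30.0
```

move_arm:
  increments:
    - [1,0,0,0.001,0,0,0]
    - [1,0,0,0.002,0,0,0]
    - [1,0,0,0.0023,0,0,0]
    - [1,0,0,0.0023,0,0,0]
    - [1,0,0,0.0023,0,0,0]

```text
clock: 13.33
tcp_pos: [553.8, 162.3, 43.0]
orientation: [[0.429, 0.903, 0.0], [0.903, -0.429, 0.0], [0.0, 0.0, -1.0]]
ft_force: [-0.0, -0.3, 0.2]
grip_width: 0.392
grasp_force: 30.0
```

Weight is carried by the board. Release, lift, compute the way to the plain bushing.

move_arm:
  increments:
    - [0,0,0,0,0,0,0]
    - [0,0,0,0,0,0,0]
    - [0,0,0,0,0,0,0]
    - [0,0,0,0,0,0,0]
    - [0,0,0,0,0,0,0]
    - [0,0,0,0,0,0,0]
    - [0,0,0,0,0,0,0]
    - [0,0,0,-0.01,0,0,0]
    - [0,0,0,-0.03,0,0,0]
    - [0,0,0,-0.06,0,0,0]
    - [0,0,0,-0.09,0,0,0]
    - [0,0,0,-0.11,0,0,0]
    - [0,0,0,-0.11,0,0,0]
    - [0,0,0,-0.11,0,0,0]

```text
clock: 14.5
tcp_pos: [554.4, 162.4, 154.4]
orientation: [[0.429, 0.903, 0.003], [0.903, -0.429, 0.001], [0.002, 0.002, -1.0]]
ft_force: [-0.4, -0.1, -0.9]
grip_width: 0.999
grasp_force: 0.0
```

Run:
```python
from h import *
print(goal(532.8,-238,38,70)); im=check(52,(14,20),64.6); print(r.get_state()["tcp_pos"])
cv2.imwrite("pics/w7.png",im[0:300,180:460])
```

```text
([-0.3712, 0.152, 0.116], [0.14, -0.12, -5.4])
blob [284, 28, 70, 256, 16475] mid col 319.0 offset x mm 137.9
[554.4 162.4 154.4] 0.999 [-0.4 -0.1 -0.9]
[553.46384569 162.11789808 153.09652531]
```

View pics/w7.png

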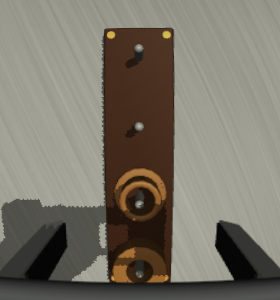

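Flanged and collar both sit flat over their pins. On to the plain bushing.

move_arm:
  increments:
    - [0,-0.03,0.012,0,0,0,-1]
    - [0,-0.065,0.027,0,0,0,-3]
    - [0,-0.1,0.041,0,0,0,-5.4]
    - [0,-0.135,0.055,0,0,0,-5.4]
    - [0,-0.17,0.07,0,0,0,-5.4]
    - [0,-0.205,0.084,0,0,0,-5.4]
    - [0,-0.24,0.098,0,0,0,-5.4]
    - [0,-0.275,0.113,0,0,0,-5.4]
    - [0,-0.31,0.127,0,0,0,-5.4]
    - [0,-0.34,0.139,0,0,0,-5.4]
    - [0,-0.36,0.147,0,0,0,-5.4]
    - [0,-0.371,0.152,0,0,0,-5.4]
    - [0,-0.371,0.152,0.01,0,0,-5.4]
    - [0,-0.371,0.152,0.035,0,0,-5.4]
    - [0,-0.371,0.152,0.06,0,0,-5.4]
    - [0,-0.371,0.152,0.08,0,0,-5.4]
    - [0,-0.371,0.152,0.095,0,0,-5.4]
    - [0,-0.371,0.152,0.106,0,0,-5.4]
    - [0,-0.371,0.152,0.113,0,0,-5.4]
    - [0,-0.371,0.152,0.116,0,0,-5.4]

```text
clock: 16.22
tcp_pos: [531.4, -236.2, 35.2]
orientation: [[0.34, 0.94, -0.002], [0.94, -0.34, 0.002], [0.001, -0.002, -1.0]]
ft_force: [0.1, 0.6, 0.6]
grip_width: 1.003
grasp_force: 0.0
```

```bash
python3 -c "
from h import *
check(44,(14,44),70,'pics/w8.png')"
```

```text
blob [284, 204, 80, 80, 4347] mid col 324.0 offset x mm -2.2
[ 531.4 -236.2   35.2] 1.003 [0.1 0.6 0.6]
```

move_arm:
  increments:
    - [0,-0.002,0.001,-0.001,0,0,0]
    - [0,-0.002,0.001,-0.001,0,0,0]
    - [1,-0.002,0.001,-0.001,0,0,0]
    - [1,-0.002,0.001,-0.001,0,0,0]
    - [1,-0.002,0.001,-0.001,0,0,0]
    - [1,-0.002,0.001,-0.001,0,0,0]
    - [1,-0.002,0.001,-0.001,0,0,0]
    - [1,-0.002,0.001,-0.001,0,0,0]
    - [1,-0.002,0.001,-0.001,0,0,0]
    - [1,-0.002,0.001,-0.001,0,0,0]
    - [1,-0.002,0.001,-0.001,0,0,0]
    - [1,-0.002,0.001,-0.001,0,0,0]

```text
clock: 17.27
tcp_pos: [532.0, -240.3, 37.7]
orientation: [[0.342, 0.94, -0.0], [0.94, -0.342, 0.0], [0.0, -0.0, -1.0]]
ft_force: [-0.8, -1.3, -0.5]
grip_width: 0.456
grasp_force: 30.0
```

move_arm:
  increments:
    - [1,0,0,-0.005,0,0,0]
    - [1,0,0,-0.015,0,0,0]
    - [1,0,0,-0.03,0,0,0]
    - [1,0,0,-0.05,0,0,0]
    - [1,0,0,-0.07,0,0,0]
    - [1,0,0,-0.085,0,0,0]
    - [1,0,0,-0.09,0,0,0]
    - [1,0,0,-0.09,0,0,0]

```text
clock: 17.93
tcp_pos: [533.0, -240.7, 129.5]
orientation: [[0.342, 0.94, 0.003], [0.94, -0.342, -0.001], [-0.0, 0.003, -1.0]]
ft_force: [-0.6, -0.3, -2.5]
grip_width: 0.459
grasp_force: 30.0
```

```bash
python3 -c "
from h import *
print(goal(582.3,222.2,130,64.6))"
```

```text
([0.4519, -0.1121, -0.0009], [0.19, -0.0, 5.39])
```

move_arm:
  increments:
    - [1,0.02,-0.005,0,0,0,1]
    - [1,0.055,-0.014,0,0,0,3]
    - [1,0.09,-0.022,0,0,0,5.4]
    - [1,0.125,-0.031,0,0,0,5.4]
    - [1,0.16,-0.04,0,0,0,5.4]
    - [1,0.195,-0.048,0,0,0,5.4]
    - [1,0.23,-0.057,0,0,0,5.4]
    - [1,0.265,-0.066,0,0,0,5.4]
    - [1,0.3,-0.074,0,0,0,5.4]
    - [1,0.335,-0.083,0,0,0,5.4]
    - [1,0.37,-0.092,0,0,0,5.4]
    - [1,0.4,-0.099,0,0,0,5.4]
    - [1,0.425,-0.105,0,0,0,5.4]
    - [1,0.443,-0.11,0,0,0,5.4]
    - [1,0.452,-0.112,0,0,0,5.4]
    - [1,0.452,-0.112,0,0,0,5.4]
    - [1,0.452,-0.112,0,0,0,5.4]
    - [1,0.452,-0.112,0,0,0,5.4]
    - [1,0.452,-0.112,0,0,0,5.4]

```text
clock: 19.52
tcp_pos: [581.5, 220.1, 127.5]
orientation: [[0.432, 0.902, -0.0], [0.902, -0.432, -0.002], [-0.002, 0.0, -1.0]]
ft_force: [0.7, -0.3, -1.4]
grip_width: 0.454
grasp_force: 30.0
```

Run:
```python
from h import *
s=r.get_state(); print(goal(582.3,222.2,38,64.6),s["tcp_pos"])
c=r.calibration("wrist"); im=r.grab_frame("wrist")[:,:,::-1]
o=np.array([567.74,191.51]);e=np.array([-.42937,-.90313])
for y in(-34,-102): print(y,proj(c,[*(o+e*y),14],True).round(0),proj(c,[*(o+e*y),54],True).round(0))
g=im.copy(); cv2.imwrite("pics/w9.png",g[0:300,180:460])
```

```text
([0.0024, -0.0003, 0.0895], [0.02, 0.09, -0.16]) [581.54409088 220.09015416 127.51109237]
-34 [321. 197.] [321. 209.]
-102 [320. 121.] [320. 121.]
```

View pics/w9.png

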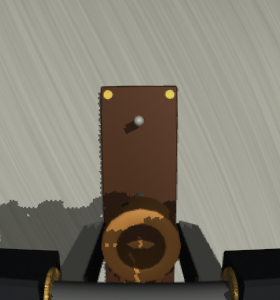

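Plain is held level. The last pin's tip at (319,120) is where predicted, so lower away.

move_arm:
  increments:
    - [1,0.002,0,0.01,0,0,0]
    - [1,0.002,0,0.03,0,0,0]
    - [1,0.002,0,0.05,0,0,0]
    - [1,0.002,0,0.065,0,0,0]
    - [1,0.002,0,0.075,0,0,0]
    - [1,0.002,0,0.081,0,0,0]
    - [1,0.002,0,0.084,0,0,0]
    - [1,0.002,0,0.086,0,0,0]
    - [1,0.002,0,0.087,0,0,0]
    - [1,0.002,0,0.087,0,0,0]
    - [1,0.002,0,0.087,0,0,0]

```text
clock: 20.48
tcp_pos: [582.7, 224.7, 41.4]
orientation: [[0.429, 0.903, 0.001], [0.903, -0.429, 0.001], [0.001, 0.001, -1.0]]
ft_force: [-0.3, 0.1, -2.5]
grip_width: 0.457
grasp_force: 30.0
```

move_arm:
  increments:
    - [1,-0.001,0,0.001,0,0,0]
    - [1,-0.001,0,0.0025,0,0,0]
    - [1,-0.001,0,0.0035,0,0,0]
    - [1,-0.001,0,0.0035,0,0,0]
    - [1,-0.001,0,0.0035,0,0,0]

```text
clock: 20.9
tcp_pos: [581.9, 223.5, 37.6]
orientation: [[0.429, 0.903, 0.0], [0.903, -0.429, -0.0], [0.0, 0.0, -1.0]]
ft_force: [-1.5, -0.4, 2.6]
grip_width: 0.46
grasp_force: 30.0
```

move_arm:
  increments:
    - [0,0,0,0,0,0,0]
    - [0,0,0,0,0,0,0]
    - [0,0,0,0,0,0,0]
    - [0,0,0,0,0,0,0]
    - [0,0,0,0,0,0,0]
    - [0,0,0,0,0,0,0]
    - [0,0,0,0,0,0,0]
    - [0,0,0,-0.01,0,0,0]
    - [0,0,0,-0.03,0,0,0]
    - [0,0,0,-0.06,0,0,0]
    - [0,0,0,-0.09,0,0,0]
    - [0,0,0,-0.11,0,0,0]
    - [0,0,0,-0.11,0,0,0]
    - [0,0,0,-0.11,0,0,0]

```text
clock: 22.07
tcp_pos: [582.6, 223.9, 149.1]
orientation: [[0.429, 0.903, 0.003], [0.903, -0.429, 0.001], [0.002, 0.002, -1.0]]
ft_force: [0.9, 0.4, -0.6]
grip_width: 1.004
grasp_force: 0.0
```

Run:
```python
from h import *
s=r.get_state(); print(goal(507.5,-298.5,48,70),s["tcp_pos"],s["grip_width"])
```

```text
([-0.5044, 0.156, 0.1002], [0.13, -0.13, -5.4]) [582.62317478 223.9417509  149.07325184] 1.0037479882495468
```

The blue look-alike stands about 80 mm to the side of the sleeve, so I'll descend with the jaws part-closed (about 61 mm) to stay clear of it.

move_arm:
  increments:
    - [0.35,-0.02,0.006,0,0,0,-1]
    - [0.35,-0.055,0.017,0,0,0,-3]
    - [0.35,-0.09,0.028,0,0,0,-5.4]
    - [0.35,-0.125,0.039,0,0,0,-5.4]
    - [0.35,-0.16,0.049,0,0,0,-5.4]
    - [0.35,-0.195,0.06,0,0,0,-5.4]
    - [0.35,-0.23,0.071,0,0,0,-5.4]
    - [0.35,-0.265,0.082,0,0,0,-5.4]
    - [0.35,-0.3,0.093,0,0,0,-5.4]
    - [0.35,-0.335,0.104,0,0,0,-5.4]
    - [0.35,-0.37,0.115,0,0,0,-5.4]
    - [0.35,-0.405,0.125,0,0,0,-5.4]
    - [0.35,-0.44,0.136,0,0,0,-5.4]
    - [0.35,-0.47,0.145,0,0,0,-5.4]
    - [0.35,-0.49,0.152,0,0,0,-5.4]
    - [0.35,-0.5,0.155,0,0,0,-5.4]
    - [0.35,-0.504,0.156,0,0,0,-5.4]
    - [0.35,-0.504,0.156,0,0,0,-5.4]
    - [0.35,-0.504,0.156,0,0,0,-5.4]
    - [0.35,-0.504,0.156,0,0,0,-5.4]

```text
clock: 23.73
tcp_pos: [507.2, -296.2, 147.0]
orientation: [[0.339, 0.941, -0.0], [0.941, -0.339, 0.001], [0.001, -0.001, -1.0]]
ft_force: [0.1, 0.2, 0.5]
grip_width: 0.653
grasp_force: 0.0
```

Run:
```python
from h import *
im=check(34,(14,62),70)
s=r.get_state(); c=r.calibration("wrist"); print(goal(507.5,-298.5,44,70))
b=cv2.inRange(cv2.cvtColor(im,cv2.COLOR_BGR2HSV),(105,120,40),(130,255,255)); 
k=max(cv2.findContours(b,0,2)[0],key=cv2.contourArea); x,y,w,h=cv2.boundingRect(k)
print("blue",(x,y,w,h),[ (s["orientation"].T@(onz(c,(x+w,y+h/2),z,True)-s["tcp_pos"]))[:2].round(0) for z in(0,48)])
cv2.imwrite("pics/w10.png",im[100:300,180:460])
```

```text
blob [304, 183, 40, 49, 1192] mid col 324.0 offset x mm -5.2
[ 507.2 -296.2  147. ] 0.653 [0.1 0.2 0.5]
([-0.002, 0.0011, 0.1032], [-0.02, -0.06, 0.17])
blue (209, 192, 44, 45) [array([-25., -71.]), array([-10., -60.])]
```

View pics/w10.png

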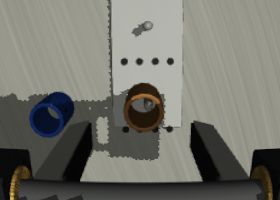

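Run:
```python
from h import *
s=r.get_state(); c=r.calibration("wrist")
for uv,z in(((324,215),62),((324,183),14)): print((s["orientation"].T@(onz(c,uv,z,True)-s["tcp_pos"])).round(1))
```

```text
[-6.3  2.7 85.2]
[ 11.5   3.1 133.2]
```

Sleeve's top ring is centred at (324,215), about 6 mm behind the TCP, and the blue cup is clear at 60 mm to the side. Descending and gripping.

move_arm:
  increments:
    - [0.35,-0.005,0.003,0.005,0,0,0]
    - [0.35,-0.005,0.003,0.025,0,0,0]
    - [0.35,-0.005,0.003,0.05,0,0,0]
    - [0.35,-0.005,0.003,0.07,0,0,0]
    - [0.35,-0.005,0.003,0.085,0,0,0]
    - [0.35,-0.005,0.003,0.095,0,0,0]
    - [0.35,-0.005,0.003,0.101,0,0,0]
    - [0.35,-0.005,0.003,0.102,0,0,0]
    - [0.35,-0.005,0.003,0.102,0,0,0]
    - [0.35,-0.005,0.003,0.102,0,0,0]

```text
clock: 24.62
tcp_pos: [508.3, -304.6, 46.0]
orientation: [[0.342, 0.94, 0.001], [0.94, -0.342, -0.001], [-0.0, 0.002, -1.0]]
ft_force: [-0.5, -0.9, 0.3]
grip_width: 0.651
grasp_force: 0.0
```

```bash
python3 -c "
from h import *
check(34,(14,62),70)"
```

```text
blob [285, 201, 65, 83, 3631] mid col 317.5 offset x mm 2.0
[ 508.3 -304.6   46. ] 0.651 [-0.5 -0.9  0.3]
```

move_arm:
  increments:
    - [0.35,0.002,-0.001,0.001,0,0,0]
    - [0.35,0.002,-0.001,0.001,0,0,0]
    - [1,0.002,-0.001,0.001,0,0,0]
    - [1,0.002,-0.001,0.001,0,0,0]
    - [1,0.002,-0.001,0.001,0,0,0]
    - [1,0.002,-0.001,0.001,0,0,0]
    - [1,0.002,-0.001,0.001,0,0,0]
    - [1,0.002,-0.001,0.001,0,0,0]
    - [1,0.002,-0.001,0.001,0,0,0]
    - [1,0.002,-0.001,0.001,0,0,0]

```text
clock: 25.5
tcp_pos: [507.4, -302.2, 44.2]
orientation: [[0.342, 0.94, 0.0], [0.94, -0.342, -0.0], [-0.0, 0.0, -1.0]]
ft_force: [0.2, -0.1, 1.1]
grip_width: 0.346
grasp_force: 30.0
```

move_arm:
  increments:
    - [1,0,0,-0.005,0,0,0]
    - [1,0,0,-0.015,0,0,0]
    - [1,0,0,-0.03,0,0,0]
    - [1,0,0,-0.05,0,0,0]
    - [1,0,0,-0.07,0,0,0]
    - [1,0,0,-0.09,0,0,0]
    - [1,0,0,-0.1,0,0,0]
    - [1,0,0,-0.1,0,0,0]
    - [1,0,0,-0.1,0,0,0]

```text
clock: 26.25
tcp_pos: [507.4, -302.1, 144.5]
orientation: [[0.342, 0.94, 0.001], [0.94, -0.342, -0.0], [-0.0, 0.001, -1.0]]
ft_force: [-1.6, -0.3, -2.6]
grip_width: 0.348
grasp_force: 30.0
```

```bash
python3 -c "
from h import *
print(goal(611.5,283.6,145,64.6), r.get_state()['tcp_pos'])"
```

```text
([0.586, -0.1026, -0.0006], [0.05, 0.0, 5.4]) [ 507.41091311 -302.13473918  144.52895481]
```

move_arm:
  increments:
    - [1,0.02,-0.003,0,0,0,1]
    - [1,0.055,-0.009,0,0,0,3]
    - [1,0.09,-0.016,0,0,0,5.4]
    - [1,0.128,-0.022,0,0,0,5.4]
    - [1,0.166,-0.029,0,0,0,5.4]
    - [1,0.204,-0.036,0,0,0,5.4]
    - [1,0.242,-0.042,0,0,0,5.4]
    - [1,0.28,-0.049,0,0,0,5.4]
    - [1,0.318,-0.056,0,0,0,5.4]
    - [1,0.356,-0.062,0,0,0,5.4]
    - [1,0.394,-0.069,0,0,0,5.4]
    - [1,0.432,-0.076,0,0,0,5.4]
    - [1,0.47,-0.082,0,0,0,5.4]
    - [1,0.505,-0.088,0,0,0,5.4]
    - [1,0.535,-0.094,0,0,0,5.4]
    - [1,0.56,-0.098,0,0,0,5.4]
    - [1,0.576,-0.101,0,0,0,5.4]
    - [1,0.584,-0.103,0,0,0,5.4]
    - [1,0.586,-0.103,0,0,0,5.4]
    - [1,0.586,-0.103,0,0,0,5.4]

```text
clock: 27.92
tcp_pos: [610.4, 283.0, 142.9]
orientation: [[0.429, 0.903, -0.002], [0.903, -0.429, -0.002], [-0.002, -0.001, -1.0]]
ft_force: [0.3, 0.2, -2.4]
grip_width: 0.345
grasp_force: 30.0
```

move_arm:
  increments:
    - [1,0,0,0,0,0,0]
    - [1,0,0,0,0,0,0]
    - [1,0,0,0,0,0,0]

```text
clock: 28.17
tcp_pos: [611.3, 282.0, 144.2]
orientation: [[0.431, 0.902, -0.0], [0.902, -0.431, -0.001], [-0.001, 0.0, -1.0]]
ft_force: [-0.4, -0.2, -1.4]
grip_width: 0.344
grasp_force: 30.0
```

Run:
```python
from h import *
print(goal(611.5,283.6,45,64.6))
```

```text
([0.0017, -0.0005, 0.0992], [0.02, 0.05, -0.12])
```

move_arm:
  increments:
    - [1,0.001,0,0.01,0,0,0]
    - [1,0.001,0,0.03,0,0,0]
    - [1,0.001,0,0.05,0,0,0]
    - [1,0.001,0,0.066,0,0,0]
    - [1,0.001,0,0.078,0,0,0]
    - [1,0.001,0,0.087,0,0,0]
    - [1,0.001,0,0.093,0,0,0]
    - [1,0.001,0,0.096,0,0,0]
    - [1,0.001,0,0.097,0,0,0]
    - [1,0.001,0,0.097,0,0,0]
    - [1,0.001,0,0.097,0,0,0]

```text
clock: 29.08
tcp_pos: [612.0, 285.0, 48.0]
orientation: [[0.429, 0.903, 0.001], [0.903, -0.429, 0.001], [0.001, 0.001, -1.0]]
ft_force: [-0.5, 0.8, -3.0]
grip_width: 0.344
grasp_force: 30.0
```

move_arm:
  increments:
    - [1,0,0,0.001,0,0,0]
    - [1,0,0,0.002,0,0,0]
    - [1,0,0,0.003,0,0,0]
    - [1,0,0,0.0035,0,0,0]
    - [1,0,0,0.0035,0,0,0]
    - [1,0,0,0.0035,0,0,0]

```text
clock: 29.58
tcp_pos: [611.6, 284.8, 44.2]
orientation: [[0.429, 0.903, 0.0], [0.903, -0.429, 0.0], [0.0, 0.0, -1.0]]
ft_force: [-1.0, -0.3, 2.9]
grip_width: 0.344
grasp_force: 30.0
```

On the board with an upward reaction. Release and back off.

move_arm:
  increments:
    - [0.1,0,0,0,0,0,0]
    - [0.1,0,0,0,0,0,0]
    - [0.1,0,0,0,0,0,0]
    - [0.1,0,0,0,0,0,0]
    - [0.1,0,0,0,0,0,0]
    - [0.1,0,0,0,0,0,0]
    - [0.1,0,0,0,0,0,0]
    - [0.1,0,0,-0.01,0,0,0]
    - [0.1,0,0,-0.03,0,0,0]
    - [0.1,0,0,-0.06,0,0,0]
    - [0.1,0,0,-0.09,0,0,0]
    - [0.1,0,0,-0.12,0,0,0]
    - [0.1,0,0,-0.15,0,0,0]
    - [0.1,-0.03,0,-0.17,0,0,0]
    - [0.1,-0.06,0,-0.17,0,0,0]
    - [0.1,-0.1,0,-0.17,0,0,0]
    - [0.1,-0.12,0,-0.17,0,0,0]
    - [0.1,-0.12,0,-0.17,0,0,0]
    - [0.1,-0.12,0,-0.17,0,0,0]

```text
clock: 31.17
tcp_pos: [560.2, 175.3, 214.9]
orientation: [[0.431, 0.902, 0.001], [0.902, -0.431, 0.0], [0.001, 0.001, -1.0]]
ft_force: [0.1, 0.7, -0.0]
grip_width: 0.898
grasp_force: 0.0
```

Run:
```python
from h import *
a=r.grab_frame("side")[:,:,::-1]; b=r.grab_frame("wrist")[:,:,::-1]
cv2.imwrite("pics/end.png",np.vstack([cv2.resize(a[115:215,250:350],(280,280)),b[20:300,180:460]]))
```

```text
(no output)
```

View pics/end.png

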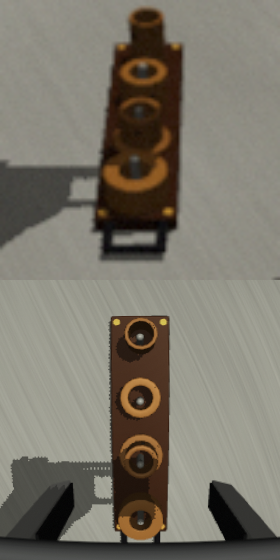

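The final views show all four upright and flat over their pins, counted from the handle: collar, flanged, plain, sleeve. The gripper is clear and released.

```bash
python3 -c "
from bench import r
print(r.close_job())"
```

```text
the job is handed in; nothing more can be done
None
```

All four bushings (collar, flanged, plain, sleeve, counted from the handle) are on the build rack in matching order, flat over their pins and released; the job was handed in about 31 s into the 96 s limit, and no verdict was returned.

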